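Close the glue-granule pot beside the edge bander

TASK

Close the open glue pot with the lid that fits it, the larger of the two. Set the lid level on the neck so that its lugs rest on top of the thread, turn it back (anticlockwise from above) until it drops past the thread starts onto the rim, then screw it clockwise until it stops, and let go. Leave the smaller lid where it lies.

Things in the scene. Friction and masses are not known exactly. Their poses are not given: they have to be found in the camera images.
- pot: Squat grey pot, 100 mm across, bolted down by a dark base plate 176 x 66 mm whose two ears lie along the pot's x axis. Origin: centre of underside; z up. Neck 60 mm across, rim 85 mm up. Lug angles: from the pot's x axis, anticlockwise from above. At 0 a stop ends clockwise turning: the tight lid's bar lies along the ears. Down on the rim the lid's origin is 61 mm up.
- pot_rim (a point): Rim centre, axes as the pot's. Two like thread ridges (to 40 mm radius, 6 mm thick): -25 to 45 degrees and the same + 180, tops climbing from 9 to 5 mm below the rim; gaps between. Lugs at -10 to 40 degrees: lid rests on the ridges, 14 to 17 mm higher than when down. At 60 to 140: lugs pass the gaps, lid drops onto the rim; then turns clockwise under the ridges, loosely, to 0.
- lid: Larger black lid, 100 mm across, 0.14 to 0.28 kg, skirt down. Origin: centre of the skirt's lower edge; z up. Skirt 24 mm deep inside, plate 6 mm; on it a metal grip bar along x, 64 mm long, 16 thick, 30 high, its top 60 mm above the origin. Two inward lugs 15.5 mm wide under the bar's ends (at +-x), undersides 2.5 mm above the origin; a half turn looks the same. 5 mm sideways play.
- small_lid: Smaller black lid of the same form, 68 mm across, bar 50 mm long; it does not fit this pot. Origin: centre of its lower edge; z up. It lies on the other side of the pot from the larger lid.

How it is judged:
By the outcome, as a careful person would: the job done as asked, in the order asked, and still so for the second after the job is handed in, with the robot touching nothing.
It also fails if it takes over 48 s, if anything falls off the work surface, if the arm or the gripper's body presses on something with over 40 N, if the wrist force passes 120 N, or if a joint passes its speed limit or range.

ROBOT

A 6-joint arm with a two-finger parallel gripper is mounted at the origin on the work surface. World frame = base frame: x ahead of the robot, y to its left, z up, the work surface at z = 0. Lengths are in m, angles in rad, forces in N, time in s.
With the tool pointing down it reaches from about 0.275 to 0.75 m from the base axis. Payload 10.2 kg.
Tool frame: the origin (TCP) lies at the very end of the fingers, on their centre line; the grasp point (between the pads) lies 19 mm behind it (manip.hold_point_z is the distance from the TCP to the grasp point, in m); z points along the fingers, y is the line along which they close (so a half turn about z gives the same grasp; the last joint's range is limited). The gripper opens to 88 mm and grips with 3 to 60 N. Pads are 18 mm wide; open, the fingers measure 123 mm over their backs; the gripper's body (75 mm by 187 mm) begins 45 mm behind the grasp point.
Start: joints at [0.903, 0.313, 1.498, -0, 1.331, -0.223], TCP at [0.226, 0.474, 0.239] pointing down, gripper open.
Joint ranges: [-2.94, 2.94], [-0.97, 2.17], [0.19, 2.56], [-1.23, 4.37], [0.02, 3.11], [-2.88, 2.88]. Speed limits (rad/s): [2.39, 2.39, 3.01, 3.14, 3.14, 3.14].

INTERFACE

Orientations are given as a unit quaternion [x, y, z, w].
In Python, from rig import manip gives the robot as it stands.
- The arm moves only by the shell command python3 nudge.py 'ROWS' [OPENING]. ROWS is one flat JSON list of numbers that holds 1 to 5 rows one after another, with no inner brackets; each row has 6 numbers: dx, dy, dz in shares of the most that a row can go, 1 being 50 mm, then a rotation vector rx, ry, rz in parts of the range, where 1.0 means pi rad; each row shifts and turns the commanded pose from where the row before left it, along the tool's axes as they then stand; what a row does not reach is not made up. A row lasts 1/10 s, in which the tool goes at most 0.05 m and 0.15 rad, less where a joint would pass 70% of its speed; a pose out of reach is approached as far as the arm can. OPENING is the finger opening in m, set as the command begins (- or left out keeps the last). The fingers move at their own pace and stop on an object; the grip force is fixed at half the most. Time passes only in rows, so rows that do not move let the fingers close. It prints the time, the measured TCP pose, the force, the opening and the grip force at its end. No shift or turn number may pass 1 either way. Input that does not fit is refused with a message, and nothing moves.
- manip.observe(): the state, without advancing time (a new reading comes with each control period).
- manip.camera(name): name is "scene" or "side" or "wrist"; returns the picture (420x560x3 uint8, red, green, blue); there is no depth.
- manip.camera_model(name): a dict with "intrinsics" (3x3 intrinsics, pixels), "world_from_camera" (4x4, takes a point from camera to world coordinates). Camera axes: x right, y down, z forward; pixel columns grow to the right and rows downward; lengths in m; the calibration is good to about 2 mm. A picture is of the moment at which its call begins: read the wrist's pose just before it. camera_model takes no time and is no camera call; for the wrist camera it gives the pose at the moment of the call.
- manip.finish_job(): hands the job in; it is judged then, once.
The state is a dict: "t": time; "joint_positions": joint angles; "qd": joint speeds; "tau": joint torques, N m; "position": TCP position; "ee_rot": TCP orientation; "ft_force": force on the tool from outside, world axes, zero at the start; "moment": the same for the moment, N m; "gripper_width": finger opening in m; "finger_force": force on a finger pad.
Only numpy, scipy, OpenCV 4.12 (cv2) and the standard library are available. Lean on these libraries where they do the work, as an engineer would, in place of code of your own. Each camera call takes 0.05 s, during which the arm holds its last target. There are 200 camera calls.

## Working session

There is one attempt and no reset: what is moved stays moved. The work goes in short steps, Python scripts to look and compute and a shell command to move; the robot and the scene stay as the last step left them, time stands still between calls to the robot, and variables do not carry over. Pictures are saved under pics/ and viewed, at most 10 in all, crops included, and the job is handed in when it is done.

```bash
ls; mkdir -p pics
python3 - <<'E'
from rig import manip
import cv2,numpy as np
np.set_printoptions(precision=4,suppress=True)
o=manip.observe();print(o)
a=[]
for n in("scene","side","wrist"):
    m=manip.camera_model(n);print(n,m["intrinsics"],m["world_from_camera"])
    im=manip.camera(n)[...,::-1];cv2.imwrite(f"pics/{n}0.png",im);a.append(im)
cv2.imwrite("pics/a.png",cv2.resize(np.hstack(a[:2]),(800,300)))
E
```

```text
nudge.py
pics
rig.py
{'t': 0.0, 'joint_positions': array([ 0.9026,  0.3134,  1.4984, -0.    ,  1.331 , -0.2234]), 'qd': array([ 0.001 , -0.0004, -0.0018,  0.0008,  0.001 ,  0.    ]), 'tau': array([  0.0004, -40.2207, -25.2271,   0.0695,   0.0353,  -0.    ]), 'position': array([0.2258, 0.4737, 0.2382]), 'ee_rot': array([ 0.2206,  0.9754, -0.0005, -0.0003]), 'ft_force': array([ 0.2595, -0.0261, -0.209 ]), 'moment': array([-0.039 ,  0.0279,  0.0017]), 'finger_force': 0.0, 'gripper_width': 0.08824105244968942}
scene [[525.6356   0.     281.4931]
 [  0.     525.6356 213.2478]
 [  0.       0.       1.    ]] [[ 0.8532  0.4055 -0.328   0.8237]
 [ 0.5214 -0.6471  0.5562 -0.5508]
 [ 0.0133 -0.6456 -0.7636  0.8402]
 [ 0.      0.      0.      1.    ]]
side [[467.2594   0.     278.6944]
 [  0.     467.2594 219.2923]
 [  0.       0.       1.    ]] [[ 0.982  -0.1507  0.1138  0.4174]
 [-0.1882 -0.7317  0.6551 -0.5945]
 [-0.0154 -0.6647 -0.7469  0.7535]
 [ 0.      0.      0.      1.    ]]
wrist [[325.0241   0.     280.7352]
 [  0.     325.0241 209.7219]
 [  0.       0.       1.    ]] [[ 0.4301  0.8728  0.2309  0.1661]
 [ 0.9028 -0.4156 -0.1106  0.5007]
 [-0.0005  0.256  -0.9667  0.3833]
 [ 0.      0.      0.      1.    ]]
```

View pics/a.png

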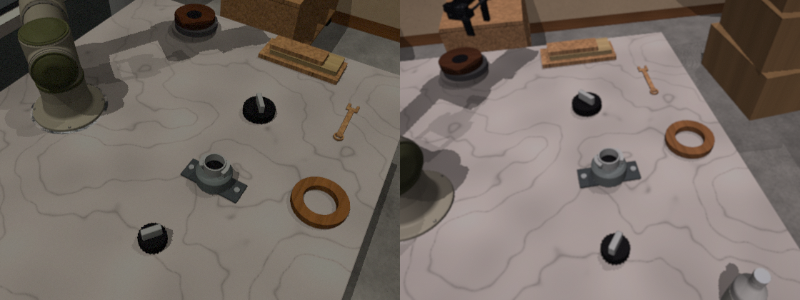

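View pics/wrist0.png

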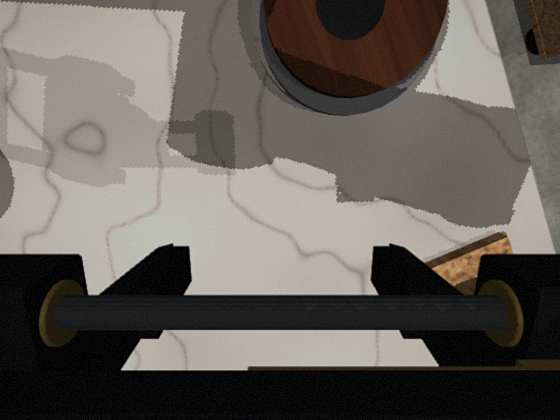

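The scene view shows a far lid at about (364,151), a near lid at about (213,333) and the pot at (298,230). In the side view they are at about (260,145), (302,347) and (292,230). The wrist view shows neither lid. I'll measure the blobs next.

```bash
cat > h.py <<'E'
from rig import manip
import cv2,numpy as np
np.set_printoptions(precision=4,suppress=True)
def ray(m,p):
    K,T=m["intrinsics"],m["world_from_camera"]
    d=T[:3,:3]@np.linalg.inv(K)@np.r_[p,1.];return T[:3,3],d/np.linalg.norm(d)
def onz(m,p,z):
    c,d=ray(m,p);return c+d*(z-c[2])/d[2]
def tri(rs):
    A=sum(np.eye(3)-np.outer(d,d) for c,d in rs);b=sum((np.eye(3)-np.outer(d,d))@c for c,d in rs)
    x=np.linalg.solve(A,b);return x,[np.linalg.norm((np.eye(3)-np.outer(d,d))@(x-c)) for c,d in rs]
def biggest(mask):
    cs,_=cv2.findContours(mask,cv2.RETR_EXTERNAL,cv2.CHAIN_APPROX_NONE);return max(cs,key=cv2.contourArea)
E
python3 - <<'E'
from h import *
S={"scene":[(364,148),(213,333)],"side":[(260,143),(302,347)]}
out=[]
for n,l in S.items():
    im=cv2.imread(f"pics/{n}0.png");m=manip.camera_model(n)
    for (u,v) in l:
        g=im[v-45:v+45,u-45:u+45].max(2)
        bl=biggest((g<48).astype(np.uint8)*255)
        h=cv2.convexHull(bl)+[u-45,v-45]
        w=np.array([onz(m,p[0],0.012) for p in h])
        print(n,(u,v),"hull rect",cv2.boundingRect(h),"world ext",np.ptp(w,0)[:2],(w.max(0)+w.min(0))[:2]/2)
        crop=im[v-45:v+45,u-45:u+45];out.append(cv2.resize(crop,(360,270*360//270),interpolation=cv2.INTER_CUBIC)[:, :])
    u,v=(298,230) if n=="scene" else (292,230)
    out.append(cv2.resize(im[v-55:v+55,u-55:u+55],(360,360),interpolation=cv2.INTER_CUBIC))
g=np.vstack([np.hstack(out[:3]),np.hstack(out[3:])])
cv2.imwrite("pics/b.png",cv2.resize(g,(800,533)))
E
```

```text
scene (364, 148) hull rect (340, 135, 46, 39) world ext [0.1101 0.1267] [0.5307 0.3049]
scene (213, 333) hull rect (192, 316, 43, 40) world ext [0.0789 0.0776] [ 0.509  -0.2404]
side (260, 143) hull rect (242, 130, 40, 33) world ext [0.0996 0.1204] [0.5339 0.3028]
side (302, 347) hull rect (281, 327, 41, 43) world ext [0.069  0.0769] [ 0.5123 -0.2393]
```

View pics/b.png

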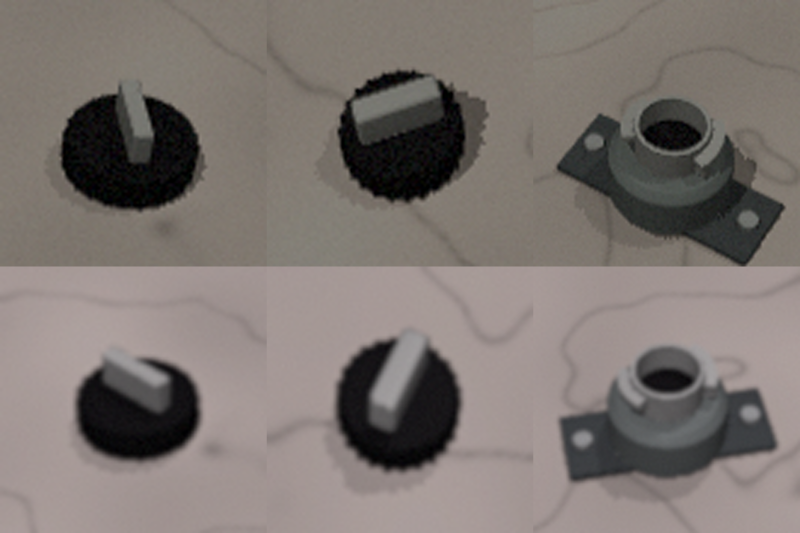

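The top-left crops show the large lid (scene, bar near (364,140)) and the top-middle crops the small lid. The pot's ear bolts are at scene (268,234) and (332,265), and side (257,246) and (326,235).

Run:
```python
from h import *
M={n:manip.camera_model(n) for n in("scene","side")}
I={n:cv2.imread(f"pics/{n}0.png") for n in M}
def T(name,a,b):
    x,r=tri([ray(M["scene"],np.array(a)),ray(M["side"],np.array(b))]);print(name,x,np.array(r));return x
a=T("earA",(268.2,233.6),(257.2,246.0));b=T("earB",(331.7,265.3),(326.5,235.2))
d=b-a;print("pot c",(a+b)/2,"yaw deg",np.degrees(np.arctan2(d[1],d[0])),np.linalg.norm(d))
# rim: crop pixel hand extents -> centre of outer rim ellipse
s=lambda p,o:(p[0]/2.4242+o[0],p[1]/2.4242+o[1])
T("rim",s(((635+713)/2-533,(98+152)/2),(243,175)),s(((636+704)/2-533,(346+397)/2-267),(237,175)))
# bars: bright blob in lid
for n,(u,v) in {"scene":(364,148),"side":(260,143)}.items():
    g=cv2.cvtColor(I[n],cv2.COLOR_BGR2GRAY)[v-22:v+20,u-20:u+22];
    print(n,np.percentile(g,[5,50,95]))
k=2.963
tc=[(128,82),(141,137)];  # top-face end midpoints, scene crop
f=lambda p,o:(p[0]/k+o[0],p[1]/k+o[1])
e=T("bar1",f((131,81),(319,103)),f((168,382-267),(215,98)))
T("bar far end",f((129,82),(319,103)),f((110,351-267),(215,98)))
T("bar near end",f((142,138),(319,103)),f((167,381-267),(215,98)))
```

```text
earA [ 0.4741 -0.0084  0.0142] [0.0001 0.0001]
earB [ 0.6177 -0.0098  0.0154] [0. 0.]
pot c [ 0.5459 -0.0091  0.0148] yaw deg -0.5590287795376534 0.14361359223826353
rim [ 0.5475 -0.0106  0.0859] [0.0009 0.0009]
scene [  1.  18. 127.]
side [  7.  68. 164.]
bar1 [0.5458 0.237  0.1124] [0.0188 0.0188]
bar far end [0.5167 0.3204 0.0612] [0. 0.]
bar near end [0.5539 0.2631 0.0681] [0.0006 0.0006]
```

The manual's scale: shifts go in shares of 50 mm and turns go in shares of pi rad. Converting my numbers, -0.036 m is -0.72, 0.006 m is 0.12.

```bash
python3 nudge.py '[-0.72,-0.06,0.12,0,0,0,-0.72,-0.06,0.12,0,0,0,-0.72,-0.06,0.12,0,0,0,-0.72,-0.06,0.12,0,0,0,-0.72,-0.06,0.12,0,0,0]' && python3 nudge.py '[-0.72,-0.06,0.12,0,0,0,-0.72,-0.06,0.12,0,0,0,-0.72,-0.06,0.12,0,0,0,-0.72,-0.06,0.12,0,0,0,-0.72,-0.06,0.12,0,0,0]' && python3 nudge.py '[0,0,0,0,0,0.0446,0,0,0,0,0,0.0446,0,0,0,0,0,0.0446,0,0,0,0,0,0.0414,0,0,0,0,0,0]'
python3 - <<'E'
from h import *
print(manip.observe()["joint_positions"]);m=manip.camera_model("wrist")
cv2.imwrite("pics/w1.png",manip.camera("wrist")[...,::-1]);np.save("w1.npy",m["world_from_camera"])
E
```

```text
t: 0.65
position: [0.383, 0.382, 0.2083]
ee_rot: [0.221, 0.975, -0.0, -0.0]
ft_force: [0.2, 0.9, 1.0]
gripper_width: 0.088
finger_force: 0.0
t: 1.15
position: [0.5391, 0.291, 0.1782]
ee_rot: [0.221, 0.975, -0.0, -0.0]
ft_force: [0.1, -0.0, 0.9]
gripper_width: 0.0883
finger_force: 0.0
t: 1.65
position: [0.5379, 0.2919, 0.1784]
ee_rot: [0.478, 0.879, -0.0, -0.0]
ft_force: [-0.1, -0.5, 0.6]
gripper_width: 0.088
finger_force: 0.0
[ 0.306   0.5523  1.3021 -0.      1.2878 -0.2689]
```

View pics/w1.png

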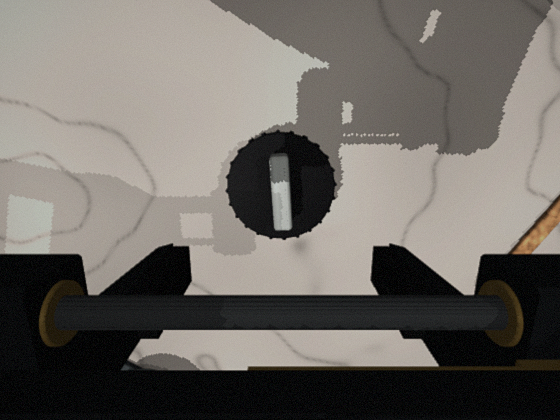

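The large lid's disc is centred near (281,185). Its bar runs from (278,152) to (283,231), almost along tool x.

```bash
cat > lid.py <<'E'
from h import *
im=cv2.imread("pics/w1.png");m=manip.camera_model("wrist");m["world_from_camera"]=np.load("w1.npy")
g=cv2.cvtColor(im,cv2.COLOR_BGR2GRAY)[120:246,215:345]
c=biggest((g<45).astype(np.uint8)*255);(e,ax,an)=cv2.fitEllipse(cv2.convexHull(c))
e=np.array(e)+[215,120];print("disc px",e,ax)
dm=np.zeros_like(g);cv2.drawContours(dm,[cv2.convexHull(c)],-1,255,-1)
dm=cv2.erode(dm,np.ones((7,7)))
b=biggest(((g>60)&(dm>0)).astype(np.uint8)*255);r=cv2.minAreaRect(b);bp=cv2.boxPoints(r)+[215,120];print("bar",bp.tolist())
print("lid centre z.03",onz(m,e,.03),"z.015",onz(m,e,.015))
bp=bp[np.argsort(bp[:,1])];A,B=bp[:2].mean(0),bp[2:].mean(0)
P,Q=onz(m,A,.06),onz(m,B,.06);d=P-Q
print("bar",P,Q,(P+Q)/2,np.linalg.norm(d),np.degrees(np.arctan2(d[1],d[0])))
# height: scene+side+wrist bar ends
k=2.963;f=lambda p,o:(p[0]/k+o[0],p[1]/k+o[1])
S,D=manip.camera_model("scene"),manip.camera_model("side")
for n,w,p,q in(("far",A,(129,82),(110,84)),("near",B,(142,138),(167,114))):
    print(n,tri([ray(m,w),ray(S,f(p,(319,103))),ray(D,f(q,(215,98)))]))
E
python3 lid.py
```

```text
disc px [280.619  184.5524] (108.65731811523438, 109.28555297851562)
bar [[268.28934478759766, 156.05075454711914], [287.1928939819336, 154.70050430297852], [292.54822540283203, 229.6751251220703], [273.6446762084961, 231.02537536621094]]
lid centre z.03 [0.5309 0.3003 0.03  ] z.015 [0.5323 0.298  0.015 ]
bar [0.513  0.3236 0.06  ] [0.5512 0.2729 0.06  ] [0.5321 0.2982 0.06  ] 0.06348932886544315 126.93804352201613
far (array([0.5152, 0.3235, 0.0587]), [np.float64(0.0021274366009384786), np.float64(0.0004021929985378583), np.float64(0.0017744319388183687)])
near (array([0.5525, 0.2722, 0.0602]), [np.float64(0.0015087790413052216), np.float64(0.0017947826748346575), np.float64(0.0028688417086514596)])
```

Converted, 0.03 m is 0.6, 0.0088 m is 0.176, -0.071 rad / 3.1416 = -0.0226.

```bash
python3 nudge.py '[0.176,-0.028,0.4,0,0,-0.0226,0,0,0.6,0,0,0,0,0,0.6,0,0,0,0,0,0.6,0,0,0,0,0,0.4,0,0,0]' && python3 nudge.py '[0,0,0.18,0,0,0,0,0,0.1,0,0,0,0,0,0,0,0,0]' && python3 nudge.py '[0,0,0,0,0,0,0,0,0,0,0,0,0,0,0,0,0,0,0,0,0,0,0,0,0,0,0,0,0,0]' 0
```

```text
t: 2.2
position: [0.5312, 0.2983, 0.0465]
ee_rot: [0.444, 0.896, -0.001, -0.001]
ft_force: [0.3, -0.2, 0.5]
gripper_width: 0.0884
finger_force: 0.0
t: 2.5
position: [0.5322, 0.2986, 0.035]
ee_rot: [0.445, 0.895, 0.0, 0.0]
ft_force: [0.9, 0.5, 0.4]
gripper_width: 0.0885
finger_force: 0.0
t: 3.0
position: [0.5321, 0.2986, 0.0349]
ee_rot: [0.446, 0.895, 0.0, 0.0]
ft_force: [1.2, -0.0, 0.4]
gripper_width: 0.0506
finger_force: 0.0
```

Converted, -0.035 m is -0.7, -0.03 m is -0.6.

```bash
python3 nudge.py '[0,0,0,0,0,0,0,0,0,0,0,0,0,0,0,0,0,0,0,0,0,0,0,0]'; python3 nudge.py '[0,0,-0.3,0,0,0,0,0,-0.6,0,0,0,0,0,-0.6,0,0,0,0,0,-0.7,0,0,0,0,0,-0.7,0,0,0]'
```

```text
t: 3.4
position: [0.532, 0.2986, 0.0347]
ee_rot: [0.446, 0.895, -0.0, -0.0]
ft_force: [-0.8, 0.5, 0.2]
gripper_width: 0.0186
finger_force: 0.1
t: 3.9
position: [0.5317, 0.2985, 0.1821]
ee_rot: [0.446, 0.895, 0.0, 0.0]
ft_force: [0.5, -0.9, -2.0]
gripper_width: 0.0157
finger_force: 30.0
```

Converted, -0.0255 m is -0.51, -0.0219 m is -0.438.

```bash
python3 nudge.py '[-0.438,-0.51,0,0,0,0,-0.438,-0.51,0,0,0,0,-0.438,-0.51,0,0,0,0,-0.438,-0.51,0,0,0,0,-0.438,-0.51,0,0,0,0]' | head -3&& python3 nudge.py '[-0.438,-0.51,0,0,0,0,-0.438,-0.51,0,0,0,0,-0.438,-0.51,0,0,0,0,-0.438,-0.51,0,0,0,0,-0.438,-0.51,0,0,0,0]' |head -3&& python3 nudge.py '[0,0,0,0,0,0.0457,0,0,0,0,0,0.0457,0,0,0,0,0,0.0457,0,0,0,0,0,0.0457,0,0,0,0,0,0.0457]' |head -3&& python3 nudge.py '[0,0,0,0,0,0.0457,0,0,0,0,0,0.0457,0,0,0,0,0,0.0457,0,0,0,0,0,0.0457,0,0,0,0,0,0.0457]' | head -3&& python3 nudge.py '[0,0,0,0,0,0.0457,0,0,0,0,0,0.0457,0,0,0,0,0,0.0457,0,0,0,0,0,0,0,0,0,0,0,0]'
python3 - <<'E'
from h import *
print(manip.observe()["joint_positions"]);m=manip.camera_model("wrist");np.save("w2.npy",m["world_from_camera"])
w=manip.camera("wrist")[...,::-1];cv2.imwrite("pics/w2.png",w)
s,d=[manip.camera(n)[...,::-1] for n in("scene","side")]
cv2.imwrite("pics/scene2.png",s);cv2.imwrite("pics/side2.png",d)
E
```

```text
t: 4.4
position: [0.4957, 0.1331, 0.1807]
ee_rot: [0.446, 0.895, 0.0, 0.0]
t: 4.9
position: [0.46, -0.0311, 0.1807]
ee_rot: [0.446, 0.895, 0.0, 0.001]
t: 5.4
position: [0.4605, -0.0299, 0.1806]
ee_rot: [0.734, 0.679, 0.0, 0.0]
t: 5.9
position: [0.4605, -0.0299, 0.1806]
ee_rot: [0.926, 0.378, 0.0, 0.0]
t: 6.4
position: [0.4605, -0.0299, 0.1803]
ee_rot: [0.984, 0.176, 0.0, 0.0]
ft_force: [0.1, -0.4, -1.8]
gripper_width: 0.0154
finger_force: 30.0
[-0.3195  0.232   1.7663 -0.      1.1427  0.8977]
```

View pics/w2.png

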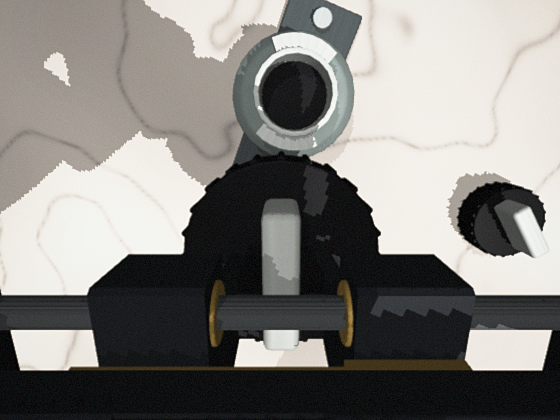

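The wrist view shows the pot mouth centred near (296,93), the far ear bolt at (322,17), and the held lid level with its bar along tool x. I'll enlarge the rim.

Run:
```python
from h import *
im=cv2.imread("pics/w2.png");c=im[0:165,215:380]
m=manip.camera_model("wrist");m["world_from_camera"]=np.load("w2.npy")
g=cv2.GaussianBlur(cv2.cvtColor(c,cv2.COLOR_BGR2GRAY),(3,3),0)
b=biggest(((g<70)&(cv2.circle(np.zeros_like(g),(81,93),46,1,-1)>0)).astype(np.uint8)*255)
e=cv2.fitEllipse(cv2.convexHull(b));print(e)
p=np.array(e[0])+[215,0];print("hole at rim z",onz(m,p,.085), "z.08",onz(m,p,.08))
print("bolt",onz(m,(322,17),.015))
v=cv2.resize(c,(600,600),interpolation=cv2.INTER_CUBIC);cv2.ellipse(v,(tuple(np.array(e[0])*600/165),tuple(np.array(e[1])*600/165),e[2]),(0,0,255),1)
# expected neck circle from first estimate
T=np.linalg.inv(m["world_from_camera"]);
for r,col in((.03,(0,255,0)),):
  for t in np.linspace(0,6.28,90):
    q=T@np.array([.5467+r*np.cos(t),-.010+r*np.sin(t),.085,1]);q=m["intrinsics"]@(q[:3]/q[2]);cv2.circle(v,(int((q[0]-215)*600/165),int(q[1]*600/165)),1,col,-1)
cv2.imwrite("pics/w2c.png",v)
```

```text
((78.30420684814453, 94.26817321777344), (67.93360900878906, 69.86286926269531), 159.654296875)
hole at rim z [ 0.5432 -0.0099  0.085 ] z.08 [ 0.5436 -0.0099  0.08  ]
bolt [ 0.6162 -0.011   0.015 ]
```

View pics/w2c.png

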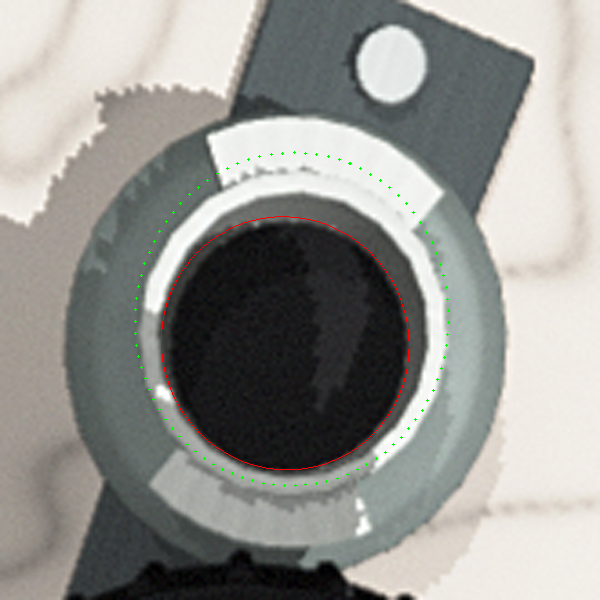

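Converted, 0.0285 m is 0.57, 0.0284 m is 0.568.

```bash
python3 nudge.py '[0.57,0.072,0,0,0,0,0.568,0.072,0,0,0,0,0.568,0.07,0,0,0,0,0,0,0.4,0,0,0,0,0,0.4,0,0,0]' && python3 nudge.py '[0,0,0.16,0,0,0,0,0,0.06,0,0,0,0,0,0.04,0,0,0,0,0,0.04,0,0,0,0,0,0,0,0,0]'
```

```text
t: 7.05
position: [0.5449, -0.0105, 0.1391]
ee_rot: [0.985, 0.175, 0.0, 0.0]
ft_force: [-0.4, 0.2, -2.2]
gripper_width: 0.016
finger_force: 30.0
t: 7.55
position: [0.5445, -0.0108, 0.1251]
ee_rot: [0.985, 0.174, 0.0, 0.0]
ft_force: [-0.4, 1.2, -1.7]
gripper_width: 0.0155
finger_force: 30.0
```

Converted, 0.003 m is 0.06, 0.002 m is 0.04.

```bash
python3 nudge.py '[0,0,0.06,0,0,0,0,0,0.04,0,0,0,0,0,0.04,0,0,0,0,0,0.02,0,0,0,0,0,0,0,0,0]' && python3 nudge.py '[0,0,0.03,0,0,0,0,0,0.03,0,0,0,0,0,0.02,0,0,0,0,0,0,0,0,0]' | grep -E "pos|ft"
```

```text
t: 8.05
position: [0.5443, -0.0107, 0.1166]
ee_rot: [0.985, 0.174, -0.0, -0.0]
ft_force: [0.2, 0.8, -1.7]
gripper_width: 0.0161
finger_force: 30.0
position: [0.5445, -0.0107, 0.1131]
ft_force: [-0.6, 0.0, 2.7]
```

Run:
```python
from h import *
a=[manip.camera(n)[...,::-1] for n in("scene","side")]
for n,i in zip(("scene3","side3"),a): cv2.imwrite(f"pics/{n}.png",i)
v=np.hstack([cv2.resize(a[0][150:290,220:380],(400,350),interpolation=cv2.INTER_CUBIC),cv2.resize(a[1][150:290,212:372],(400,350),interpolation=cv2.INTER_CUBIC)])
cv2.imwrite("pics/c3.png",v)
```

```text
(no output)
```

View pics/c3.png

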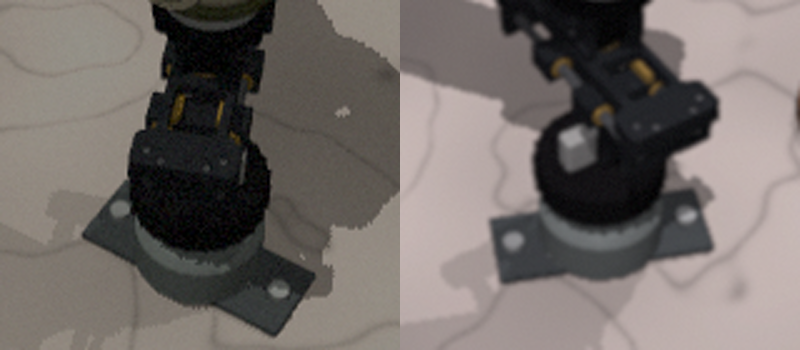

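The lid covers the neck level, and contact came at TCP z = 0.113, the expected height for resting on the ridges. Next I turn it anticlockwise, following the ridge as it climbs.

Converted, -0.0005 m is -0.01, -0.0003 m is -0.006, -0.1 rad / 3.1416 = -0.0318.

```bash
python3 nudge.py '[0,0,0,0,0,-0.0223,0,0,-0.01,0,0,-0.0318,0,0,-0.01,0,0,-0.0318,0,0,-0.006,0,0,-0.0318]' | grep -E "pos|ft|rot" ; python3 nudge.py '[0,0,0,0,0,-0.0382,0,0,0,0,0,-0.0382,0,0,0,0,0,-0.0382,0,0,0,0,0,-0.0382,0,0,0,0,0,-0.0382]'
```

```text
position: [0.5445, -0.0108, 0.114]
ee_rot: [0.935, 0.354, 0.0, 0.0]
ft_force: [0.8, 0.1, -1.4]
t: 9.45
position: [0.5443, -0.0107, 0.1137]
ee_rot: [0.789, 0.615, -0.0, -0.0]
ft_force: [-0.3, -0.1, -1.5]
gripper_width: 0.0157
finger_force: 30.0
```

Converted, 0.003 m is 0.06, -0.13 rad / 3.1416 = -0.0414.

```bash
python3 nudge.py '[0,0,0,0,0,-0.0414,0,0,0,0,0,-0.0414,0,0,0,0,0,-0.0414,0,0,0.06,0,0,0,0,0,0.06,0,0,0]' | grep -E "pos|ft|rot" ; python3 nudge.py '[0,0,0.04,0,0,0,0,0,0.04,0,0,0,0,0,0.02,0,0,0,0,0,0,0,0,0]'
```

```text
position: [0.5443, -0.0107, 0.1076]
ee_rot: [0.658, 0.753, -0.0, -0.0]
ft_force: [-0.6, 0.0, -1.6]
t: 10.35
position: [0.5443, -0.0107, 0.1029]
ee_rot: [0.657, 0.754, -0.0, -0.0]
ft_force: [-0.5, -0.9, -2.5]
gripper_width: 0.0158
finger_force: 30.0
```

Converted, 0.002 m is 0.04, 0.0015 m is 0.03.

```bash
python3 nudge.py '[0,0,0.04,0,0,0,0,0,0.03,0,0,0,0,0,0.02,0,0,0,0,0,0,0,0,0]' | grep -E "pos|ft"; python3 nudge.py '[0,0,0.02,0,0,0,0,0,0.02,0,0,0,0,0,0,0,0,0]' | grep -E "pos|ft"
```

```text
position: [0.5443, -0.0107, 0.0983]
ft_force: [0.1, 0.3, -1.2]
position: [0.5445, -0.0108, 0.0975]
ft_force: [-3.6, 0.9, 7.7]
```

Converted, -0.0006 m is -0.012, 0.12 rad / 3.1416 = 0.0382.

```bash
python3 nudge.py '[0,0,-0.012,0,0,0.0382,0,0,0,0,0,0.0382,0,0,0,0,0,0.0382,0,0,0,0,0,0.0382,0,0,0,0,0,0.0382]'| grep -E "pos|ft|rot"; python3 nudge.py '[0,0,0,0,0,0.0382,0,0,0,0,0,0.0382,0,0,0,0,0,0.0382,0,0,0,0,0,0.0382]'| grep -E "pos|ft|rot"; python3 -c "
from h import *;o=manip.observe();print(o['moment'],o['joint_positions'])"
```

```text
position: [0.5445, -0.0109, 0.0975]
ee_rot: [0.851, 0.525, 0.0, 0.0]
ft_force: [-1.2, -2.0, 2.3]
position: [0.5445, -0.0108, 0.0975]
ee_rot: [0.952, 0.307, 0.0, 0.0]
ft_force: [-0.5, 0.1, 1.9]
[-0.0177  0.3451  0.0507] [-0.235   0.5055  1.6117 -0.0001  1.0238  0.711 ]
```

Converted, 0.12 rad / 3.1416 = 0.0382.

```bash
python3 nudge.py '[0,0,0,0,0,0.0382,0,0,0,0,0,0.0382,0,0,0,0,0,0.0382,0,0,0,0,0,0.0382]'| grep -E "pos|ft|rot"; python3 -c "
from h import *;o=manip.observe();print(o['moment'])"; python3 nudge.py '[0,0,0,0,0,0.0127,0,0,0,0,0,0.0127,0,0,0,0,0,0.0095,0,0,0,0,0,0]'| grep -E "pos|ft|rot"; python3 -c "
from h import *;o=manip.observe();print(o['moment'],o['ee_rot'])"
```

```text
position: [0.5445, -0.0107, 0.0976]
ee_rot: [0.997, 0.072, 0.0, 0.0]
ft_force: [-0.2, -0.4, 2.2]
[0.1139 0.256  0.0199]
position: [0.5445, -0.0107, 0.0975]
ee_rot: [1.0, 0.02, 0.0, 0.0]
ft_force: [-1.6, -0.0, 3.1]
[ 0.1503  0.3383 -0.0578] [0.9998 0.0197 0.0003 0.    ]
```

Yaw is now about 2.3°, with no stop torque yet. I continue in small steps.

Converted, 0.02 rad / 3.1416 = 0.0064.

```bash
for i in 1 ; do python3 nudge.py '[0,0,0,0,0,0.0064,0,0,0,0,0,0.0064,0,0,0,0,0,0]'| grep -E "ft"; done; python3 -c "
from h import *;o=manip.observe();print(o['moment'],o['ee_rot'])"; python3 nudge.py '[0,0,0,0,0,0.0064,0,0,0,0,0,0.0064,0,0,0,0,0,0]'| grep -E "ft"; python3 -c "
from h import *;o=manip.observe();print(o['moment'],o['ee_rot'])"
```

```text
ft_force: [0.1, 4.1, 4.5]
[0.6573 0.1447 0.2618] [ 1.     -0.0003  0.0006 -0.0002]
ft_force: [1.6, 7.5, 5.8]
[ 1.2919 -0.0411  0.5589] [ 0.9998 -0.02    0.0009 -0.0006]
```

Converted, 0.02 rad / 3.1416 = 0.0064.

```bash
python3 nudge.py '[0,0,0,0,0,0.0064,0,0,0,0,0,0.0064,0,0,0,0,0,0]'| grep -E "ft|pos|wid"; python3 -c "
from h import *;o=manip.observe();print(o['moment'],o['ee_rot'])"; python3 nudge.py '[0,0,0,0,0,0,0,0,0,0,0,0,0,0,0,0,0,0,0,0,0,0,0,0,0,0,0,0,0,0]' .06 | grep -E "ft|wid"; python3 nudge.py '[0,0,-0.2,0,0,0,0,0,-0.4,0,0,0,0,0,-0.6,0,0,0,0,0,-0.6,0,0,0,0,0,-0.6,0,0,0]'
```

```text
position: [0.5448, -0.0098, 0.0977]
ft_force: [0.6, 7.2, 7.1]
gripper_width: 0.016
[ 1.2546 -0.0089  0.7377] [ 0.9992 -0.0397  0.0007 -0.0005]
ft_force: [0.6, -0.9, -0.3]
gripper_width: 0.0538
t: 14.65
position: [0.5442, -0.0107, 0.2192]
ee_rot: [0.999, -0.04, 0.0, 0.0]
ft_force: [0.5, -0.1, -0.3]
gripper_width: 0.06
finger_force: 0.0
```

Run:
```python
from h import *
a=[manip.camera(n)[...,::-1] for n in("scene","side")]
w=manip.camera("wrist")[...,::-1]
for n,i in zip(("scene4","side4","w4"),a+[w]): cv2.imwrite(f"pics/{n}.png",i)
v=np.hstack([cv2.resize(a[1][150:290,212:372],(400,350),interpolation=cv2.INTER_CUBIC),cv2.resize(w,(400,350))])
cv2.imwrite("pics/c4.png",v)
```

```text
(no output)
```

View pics/c4.png

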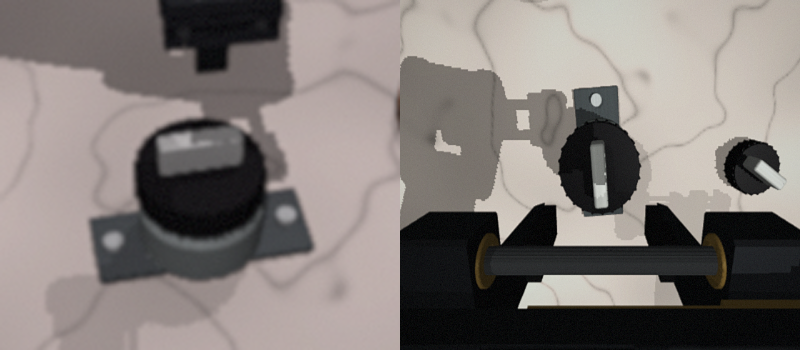

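The lid sits level on the pot with its bar along the ears, the gripper is clear, and the small lid is untouched. I'll check the bar angle and height numerically.

Run:
```python
from h import *
im=cv2.imread("pics/w4.png");m=manip.camera_model("wrist")
g=cv2.cvtColor(im,cv2.COLOR_BGR2GRAY)[155:252,262:298]
b=biggest((g>70).astype(np.uint8)*255);bp=cv2.boxPoints(cv2.minAreaRect(b))+[262,155]
bp=bp[np.argsort(bp[:,1])];A,B=bp[:2].mean(0),bp[2:].mean(0);P,Q=[onz(m,p,.121) for p in(A,B)];d=P-Q
print(bp.tolist(),P,Q,np.linalg.norm(d),"bar yaw",np.degrees(np.arctan2(d[1],d[0])))
bolt=onz(m,(596*1.4-560,100*1.2),.015);print("bolt",bolt,"pot yaw from lid centre",np.degrees(np.arctan2(*(bolt-(P+Q)/2)[1::-1])))
print(manip.observe()["t"])
```

```text
[[285.76551628112793, 171.18621444702148], [265.48965287208557, 172.87587356567383], [292.22759437561035, 248.73104858398438], [271.9517307281494, 250.4207000732422]] [ 0.5754 -0.0108  0.121 ] [ 0.5129 -0.0108  0.121 ] 0.06246435593511836 bar yaw -0.06767386457542097
bolt [ 0.6145 -0.0112  0.015 ] pot yaw from lid centre -0.3422246038989
14.8
```

```bash
python3 -c "
from rig import manip
print(manip.finish_job())"
```

```text
the job is handed in; nothing more can be done
None
```

The larger lid is screwed clockwise onto the pot to its stop and released, its bar within about 0.5° of the ears; the small lid was left where it lay, and I handed the job in at about 15 s without a verdict shown.

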